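Hold the shellac flask down on the bench mixer

ROBOT

A 6-joint arm with a two-finger parallel gripper is mounted at the origin on the work surface. World frame = base frame: x ahead of the robot, y to its left, z up, the work surface at z = 0. Lengths are in m, angles in rad, forces in N, time in s.
With the tool pointing down it reaches from about 0.35 to 0.775 m from the base axis. Payload 5.5 kg.
Tool frame: the origin (TCP) lies midway between the tips of the shut fingers; the grasp point (between the pads) lies 19 mm behind it; z points along the fingers, y is the direction in which the jaws open and shut (so a half turn about z gives the same grasp; the last joint's range is limited). The gripper opens to 85 mm and grips with 20 to 120 N. Pads are 22 mm wide; open, the fingers measure 114 mm over their backs; the gripper's body (76 mm by 85 mm) begins 54 mm behind the grasp point. The pads swing forward as they close: fully open they stand 13 mm farther back than shut.
Start: joints at [-1.331, 0.313, 0.046, 1.304, 0, 1.431], TCP at [0.213, -0.534, 0.231] pointing down, gripper open.
Joint ranges: [-2.76, 2.76], [-0.86, 1.69], [-1.03, 1.26], [-2.2, 2.34], [-1.47, 1.5], [-3.14, 3.14]. Speed limits (rad/s): [2.57, 2.57, 3.14, 3.14, 3.14, 3.14].

INTERFACE

Orientations are given as a unit quaternion [w, x, y, z].
In Python, from workcell import ctrl gives the robot as it stands. The module is installed in compiled form; this text tells all that it offers.
- The arm moves only by the shell command python3 -m crank 'ROWS' [OPENING] [FORCE]. ROWS is JSON, a list of rows, each a list of 2 entries, a list of its own where there are three numbers: the shift along the tool's x, y, z in mm, then the turn, a rotation vector about the tool's x, y, z in rad. A call has 1 to 20 rows; each row is the pose to reach, as a shift and turn from the pose commanded when the call began, along the tool's axes at that moment; what a row does not reach only later rows make up. A row lasts 1/12 s, in which the tool goes at most 41.7 mm and 7.16 degrees, less where a joint would pass 70% of its speed; a pose out of reach is approached as far as the arm can. A call with a gripper value outside its range is refused whole. OPENING is the opening in per cent of the stroke, from 0 (shut) to 100 (fully open), set as the call begins (- or left out, the last holds). The fingers move at their own pace and stop on an object; FORCE is the grip in N (left out, the last holds). Time passes only in rows, so rows that repeat a pose let the fingers close. It gives the time, the measured TCP pose, the force and the opening at its end, in the units of the state.
- ctrl.read_state(): the state, without advancing time (a new reading comes with each control period).
- ctrl.capture(name): name is "scene" or "top" or "wrist"; returns a dict with "frame" (420x560x3 uint8, red, green, blue), "fov_y" (degrees; the focal length in pixels is half the picture's height over the tangent of half this angle, whatever the lens; pixels are square), "cx", "cy" (the principal point, pixels), "R" (3x3) and "t" (3): a world point X has camera coordinates R X + t. Camera axes: x right, y down, z forward; pixel columns grow to the right and rows downward; lengths in m; the calibration is good to about 2 mm. A picture is of the moment at which its call begins. There is no depth.
- ctrl.finish_job(): hands the job in, once; it reports no verdict.
The state is a dict: "time": time; "joint_positions": joint angles; "joint_vel": joint speeds; "joint_torque": joint torques, N m; "tcp_pos": TCP position; "tool_rot": TCP orientation; "force": force on the tool from outside, world axes, zero at the start; "moment": the same for the moment, N m; "gripper_width": opening from 0.0 (shut) to 1.0 (fully open).
Only numpy, scipy, OpenCV 4.12 (cv2) and the standard library are available. Lean on these libraries where they do the work, as an engineer would, in place of code of your own. Each camera call takes 0.05 s, during which the arm holds its last target. There are 200 camera calls.

TASK

Switch the mixer on at its toggle, then take the round-bellied flask by its neck, seat its belly upright in the mixer's sprung ring and press it all the way down; the mixer only runs while it is pressed. Keep the neck in the gripper and the flask pressed down for at least three seconds, and finish like that, still holding it down. Press firmly but do not ram the glass, and leave the other things on the bench where they are.

Things in the scene. Friction and masses are not known exactly. Their poses are not given: they have to be found in the camera images.
- mixer: Vortex mixer fixed to the bench, grey housing 165 (its x) x 120 mm, origin on the bench under its middle, z up. Its -x third, roughly facing the robot, is a low control deck 55 mm high; the rest is 75 mm high. On the deck a toggle pivots 53 mm to -x and 26 mm to -y of the origin; a fixed speed dial (diameter 30, top at 67 mm, leave it) 53 mm to -x, 34 mm to +y. The mixing head is 30 mm to +x.
- switch (a joint): the toggle's angle, 0 = off (leaning 0.35 rad from vertical to the mixer's -y), 0.70 = on (leaning 0.35 rad to the mixer's +y). It swings to the mixer's +y, takes about 1 N at the tip and stays where it is left.
- switch_tip (a point): centre of the 10 mm ball at the tip of the steel toggle, 84 mm above the bench when off; the lever is 30 mm long from its pivot in the deck, 56 mm above the bench, to this point
- cradle_ring (a point): centre of the sprung ring on top of the mixer, in the middle plane of its wire, 143 mm above the bench when up. The rubber-covered wire is 8 mm thick, bent to a level circle of 28 mm radius to the wire's centre (clear opening 48 mm), on three struts over a disc 25 mm below; open inside. z up.
- cradle (a joint): how far the ring is pressed down, 0 = up, 0.012 m = fully down on its stop. A coil spring holds it up: it starts to give at about 4.5 N and takes about 10.5 N at the stop, where a push of up to 25 N does no harm. The flask's own weight does not press it down.
- flask: stoppered amber glass flask, 130 tall, 0.15 to 0.31 kg: round belly of 36 mm radius centred 38 mm above its underside, flat foot of 38 mm diameter, straight neck of 26 mm diameter from 72 to 118 mm, cork of 23 mm diameter up to 130. Origin under its centre, z up along the neck. Seated in the ring, the belly rests on the wire, its origin about 9.4 mm below cradle_ring.
- bottle: bystander: straight amber glass bottle with a black screw cap and paper label, diameter 58, 130 tall; origin under its centre
- jar: bystander: clear straight-sided glass jar with a steel lid, diameter 68, 85 tall; origin under its centre
- can: bystander: steel can with a paper label, diameter 66, 100 tall; origin under its centre
- chisel: bystander: chisel lying on the bench, 230 long, wooden handle to its own -x, 28 thick; origin on the bench under its middle
- plane: bystander: steel block plane, 160 x 48, 48 tall, standing on its sole; origin under its middle
- camclamp: bystander: wooden cam clamp lying flat, bar 200 long along its x, jaws 100 long, 20 thick; origin on the bench under the bar's middle
- jarlid: bystander: loose steel jar lid, diameter 72, 12 thick, lying flat; origin under its centre
Things that resemble listed ones, but are neither listed nor needed, are in the scene too. What is shaped like the mixer but red is not meant. Leave any blue or purple look-alike of the flask alone.

How it is judged:
By the outcome, as a careful person would: the job done as asked, in the order asked, and still so for the second after the job is handed in, while the arm keeps its last pose, push and grip.
It also fails if it takes over 64 s, if anything falls off the work surface, if the arm or the gripper's body presses on something with over 40 N, if the wrist force passes 120 N, or if a joint passes its speed limit or range.

## Working session

There is one attempt and no reset: what is moved stays moved. The work goes in short steps, Python scripts to look and compute and a shell command to move; the robot and the scene stay as the last step left them, time stands still between calls to the robot, and variables do not carry over. Pictures are saved under pics/ and viewed, about 8 in all and at most 12, crops included, and the job is handed in when it is done.

```bash
mkdir -p pics; cat > h.py <<'E'
import numpy as np, cv2, pickle
from workcell import ctrl
def cap(n,f):
    c=ctrl.capture(n); cv2.imwrite(f'pics/{f}.png',cv2.cvtColor(c['frame'],cv2.COLOR_RGB2BGR)); pickle.dump(c,open(f'pics/{f}.pkl','wb')); return c
def K(c):
    h=c['frame'].shape[0]; return (h/2)/np.tan(np.radians(c['fov_y'])/2)
def proj(c,X):
    p=np.array(c['R'])@np.array(X)+np.array(c['t']); f=K(c); return c['cx']+f*p[0]/p[2], c['cy']+f*p[1]/p[2]
def ray(c,u,v,z):
    R=np.array(c['R']);t=np.array(c['t']);f=K(c); o=-R.T@t; d=R.T@np.array([(u-c['cx'])/f,(v-c['cy'])/f,1]); return o+d*(z-o[2])/d[2]
def load(f): return pickle.load(open(f'pics/{f}.pkl','rb'))
E
python3 - <<'E'
from h import *
for n in ('scene','top'):
    c=cap(n,n+'0'); print(n,c['fov_y'],c['cx'],c['cy'],-np.array(c['R']).T@np.array(c['t']))
print(ctrl.read_state())
E
```

```text
scene 49.49332494638988 283.74199168848054 213.10377938887328 [ 1.1686117  -0.52250882  0.89930651]
top 42.5592880848714 280.3009035602781 211.08611867435533 [0.31512386 0.08594759 1.68395668]
{'time': 0.1, 'joint_positions': array([-1.33056542e+00,  3.13940685e-01,  4.50730427e-02,  1.30361128e+00,
        2.19897063e-05,  1.43118441e+00]), 'joint_vel': array([-0.00092572, -0.00292638,  0.00077643, -0.00017951, -0.00024949,
       -0.00094373]), 'joint_torque': array([ 1.96643618e-03, -4.81726527e+01,  2.99244440e+01,  1.27297107e-02,
       -2.12549894e-04, -4.87217861e-06]), 'tcp_pos': array([ 0.21307361, -0.53355961,  0.23048131]), 'tool_rot': array([-8.40786186e-04,  9.82018728e-01,  1.88781646e-01, -3.13264731e-05]), 'force': array([0.198571  , 0.61484998, 0.00509049]), 'moment': array([-0.03571604,  0.00643482,  0.00647533]), 'gripper_width': 1.0022077605204327}
```

View pics/top0.png

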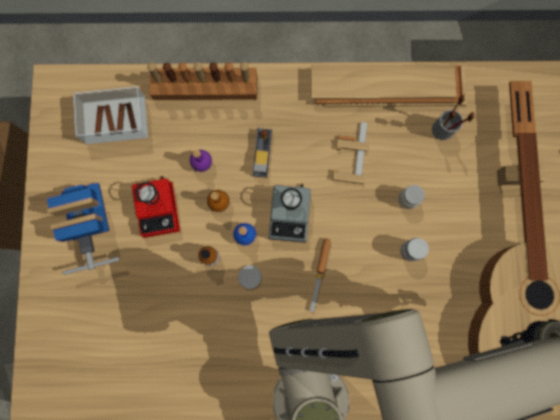

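View pics/scene0.png

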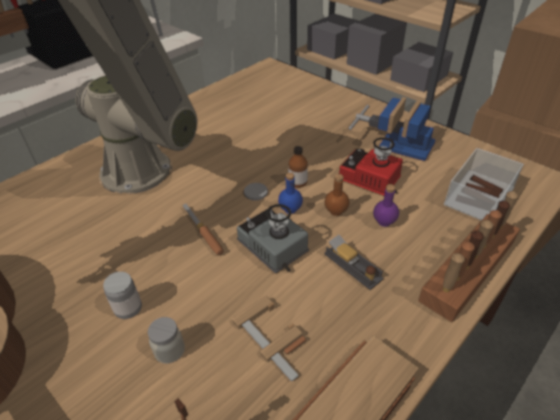

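The top view shows the grey mixer at (290,213) and the red look-alike at (155,208). The flask-like things are amber at (218,200), blue at (245,233), purple at (200,160), and the straight bottle at (207,255). The amber round one fits the description. I'll confirm it in one enlarged crop.

```bash
python3 - <<'E'
from h import *
t=cv2.imread('pics/top0.png')[165:265,195:325]; s=cv2.imread('pics/scene0.png')[170:275,230:360]
a=cv2.resize(t,None,fx=5,fy=5,interpolation=cv2.INTER_CUBIC)
b=cv2.resize(s,None,fx=5,fy=5,interpolation=cv2.INTER_CUBIC)
cv2.imwrite('pics/ct.png',a);cv2.imwrite('pics/cs.png',b)
E
```

```text
(no output)
```

View pics/ct.png

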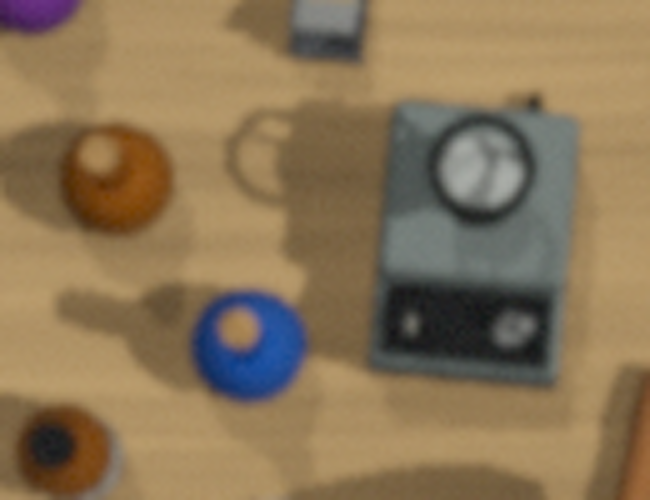

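View pics/cs.png

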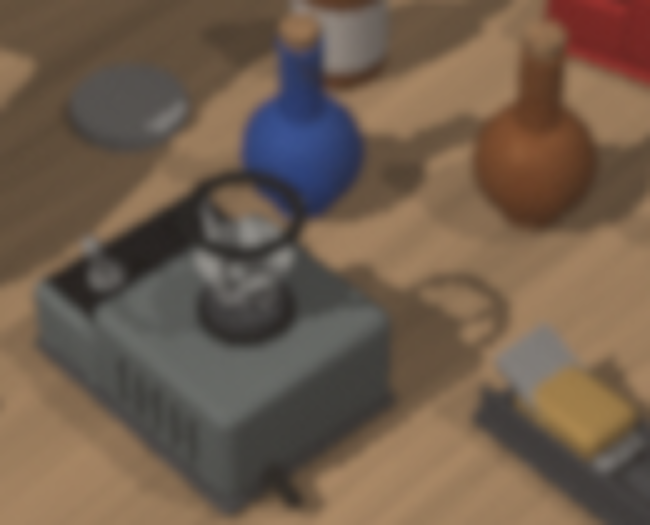

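The crops show the amber round-bellied flask at top (218,200), with the blue one beside it. The grey mixer's toggle is at about (298,230), on its -y side, and the ring is at about (291,199). I'll work out coarse positions now.

```bash
python3 - <<'E'
from h import *
c=load('top0'); s=load('scene0')
F=lambda p,o:((p[0]+.5)/5-.5+o[0],(p[1]+.5)/5-.5+o[1])
def tri(pt,ps):
    A=[];b=[]
    for cc,(u,v) in ((c,F(pt,(195,165))),(s,F(ps,(230,170)))):
        R=np.array(cc['R']);t=np.array(cc['t']);f=K(cc)
        for r,k in ((0,(u-cc['cx'])/f),(1,(v-cc['cy'])/f)):
            A.append(R[r]-k*R[2]);b.append(k*t[2]-t[r])
    return np.linalg.lstsq(np.array(A),np.array(b),rcond=None)[0]
T=lambda p,z:ray(c,*F(p,(195,165)),z)
print('ring',T((482,168),.143),tri((482,168),(249,213)))
print('cork',T((99,155),.13),tri((99,155),(543,40)))
print('belly',T((117,178),.038),tri((117,178),(535,160)))
print('bluecork',T((238,327),.13),'bluebelly',T((248,345),.038))
print('bottlecap',T((50,445),.13))
print('toptog',tri((515,327),(95,245)))
for n,p,z in (('TL',(397,100),.075),('TR',(580,115),.075),('BL',(372,362),.055),('BR',(555,380),.055),('tog',(520,330),.07)): print(n,T(p,z))
E
```

```text
ring [0.59345993 0.05174567 0.143     ] [0.59527976 0.05424651 0.14475964]
cork [0.6050981  0.27580326 0.13      ] [0.60644508 0.27690034 0.12646496]
belly [0.60769295 0.27571656 0.038     ] [0.60801409 0.27621362 0.04101081]
bluecork [0.50307317 0.19396893 0.13      ] bluebelly [0.50303395 0.19418281 0.038     ]
bottlecap [0.43537818 0.30202913 0.13      ]
toptog [0.50785196 0.03210515 0.08365504]
TL [0.64814935 0.10155098 0.075     ]
TR [ 0.63807708 -0.00969876  0.075     ]
BL [0.4901923  0.11777026 0.055     ]
BR [0.47845392 0.00684719 0.055     ]
tog [0.50732808 0.0282323  0.07      ]
```

```bash
python3 -m crank '[[[30,-22,0],[0,0,0.05]],[[60,-45,0],[0,0,0.1]],[[90,-67,0],[0,0,0.15]],[[120,-90,0],[0,0,0.2]],[[150,-112,0],[0,0,0.25]],[[180,-135,0],[0,0,0.3]],[[210,-157,0],[0,0,0.35]],[[240,-180,0],[0,0,0.4]],[[270,-202,0],[0,0,0.44]],[[300,-225,0],[0,0,0.474]],[[330,-247,0],[0,0,0.474]],[[360,-270,0],[0,0,0.474]],[[390,-292,0],[0,0,0.474]],[[420,-315,0],[0,0,0.474]],[[445,-333,0],[0,0,0.474]],[[445,-333,0],[0,0,0.474]],[[445,-333,0],[0,0,0.474]],[[445,-333,0],[0,0,0.474]]]' 0
python3 - <<'E'
from h import *
c=cap('wrist','w1'); s=ctrl.read_state(); print(c['fov_y'],c['cx'],c['cy'],-np.array(c['R']).T@np.array(c['t']),np.array(c['R'])[2]); print(s)
for X in ((.5083,.0247,.084),(.5945,.053,.143),(.606,.276,.13)): print(proj(c,X))
E
```

```text
time: 1.6
tcp_pos: [0.5026, -0.0598, 0.2308]
tool_rot: [0.0, 0.999, -0.047, -0.001]
force: [0.2, -1.3, 0.3]
gripper_width: 0.002
62.7768032285929 278.70950048584155 206.9629184944019 [ 0.57908819 -0.06676707  0.3745195 ] [-0.29887303  0.02748298 -0.95389706]
{'time': 1.65, 'joint_positions': array([-2.77928157e-01,  1.80543546e-01, -1.28611203e-01,  1.26259778e+00,
       -3.73896829e-04,  2.95845350e+00]), 'joint_vel': array([-1.93792943e-02, -5.73184839e-03, -4.14435015e-05,  7.22383819e-04,
        2.70265238e-03,  2.59079914e-03]), 'joint_torque': array([ 7.19853714e-01, -4.00980055e+01,  2.97514093e+01, -8.80434149e-03,
        2.93440092e-02, -1.39526383e-03]), 'tcp_pos': array([ 0.5024287 , -0.06027348,  0.23094487]), 'tool_rot': array([ 7.27580527e-05,  9.98876963e-01, -4.73766667e-02, -5.08169195e-04]), 'force': array([ 0.79421278, -0.24974575, -0.38291078]), 'moment': array([-0.01500589,  0.00972533,  0.00058003]), 'gripper_width': -0.002833705544680263}
(np.float64(181.87621417192116), np.float64(193.46607036048925))
(np.float64(89.27837247867063), np.float64(91.8458588040705))
(np.float64(-225.83270679864518), np.float64(106.73145780336785))
```

View pics/w1.png

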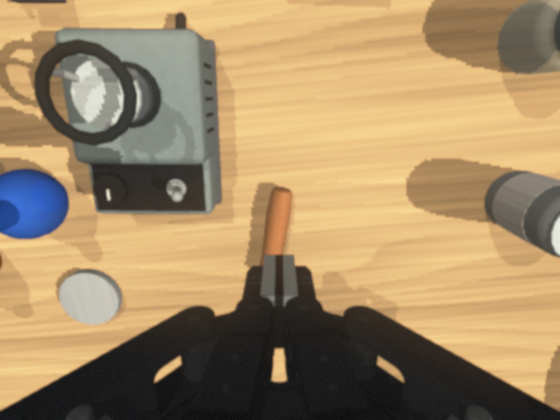

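The wrist picture shows the ring centred near (85,92), the toggle near (176,186) and the dial at (108,190). I'll enlarge it to refine these.

```bash
python3 - <<'E'
import cv2
a=cv2.imread('pics/w1.png')[20:220,20:230]; cv2.imwrite('pics/w1c.png',cv2.resize(a,None,fx=3,fy=3,interpolation=cv2.INTER_CUBIC)[:600])
E
```

```text
(no output)
```

View pics/w1c.png

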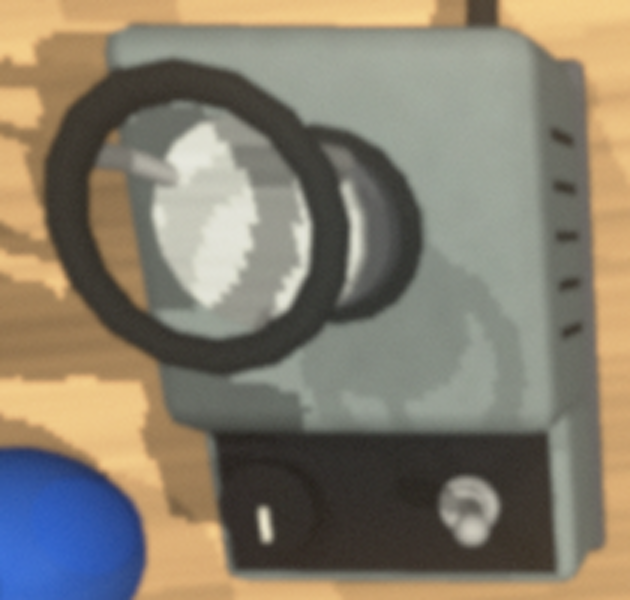

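```bash
python3 - <<'E'
from h import *
from scipy.optimize import least_squares
w,t,s=load('w1'),load('top0'),load('scene0')
G=lambda p:((p[0]+.5)/3-.5+20,(p[1]+.5)/3-.5+20)
T=lambda p:((p[0]+.5)/5-.5+195,(p[1]+.5)/5-.5+165)
S=lambda p:((p[0]+.5)/5-.5+230,(p[1]+.5)/5-.5+170)
R=(.03,0,.143);tip=(-.053,-.0363,.084);piv=(-.053,-.026,.058)
C=[(w,R,G((197,217))),(w,tip,G((471,530))),(w,piv,G((469,500))),(t,R,T((482,168))),(s,R,S((249,213))),
 (t,(.0825,.06,.075),T((397,100))),(t,(.0825,-.06,.075),T((580,115))),(t,(-.0825,.06,.055),T((372,362))),(t,(-.0825,-.06,.055),T((555,380)))]
def W(p,X): c,q=np.cos(p[2]),np.sin(p[2]); return np.array([p[0]+c*X[0]-q*X[1],p[1]+q*X[0]+c*X[1],X[2]])
f=lambda p:np.concatenate([(np.array(proj(c,W(p,X)))-o)*(0.8 if c is w else 2.8) for c,X,o in C])
r=least_squares(f,[.565,.056,-.095]);print(r.x,r.fun.reshape(-1,2).round(1))
print(W(r.x,R),W(r.x,tip),W(r.x,piv), W(r.x,(-.053,-.075,.08)))
print(ray(w,*G((197,217)),.143),ray(w,*G((471,530)),.084))
E
```

```text
[ 0.56447451  0.05682421 -0.10238971] [[ 2.3  0.2]
 [ 2.9 -1.9]
 [ 0.7  0.2]
 [-1.9 -0.8]
 [-4.8  1.9]
 [-6.  -4. ]
 [ 1.4 -2.1]
 [-6.6  1.6]
 [ 1.2  2. ]]
[0.59431739 0.05375788 0.143     ] [0.50804183 0.0261315  0.084     ] [0.5090946  0.03637755 0.058     ] [ 0.50408626 -0.01236582  0.08      ]
[0.5946437  0.05552877 0.143     ] [0.5061577  0.02970549 0.084     ]
```

```bash
python3 -m crank '[[[0,-5,10],[0,0,-0.12]],[[0,-10,20],[0,0,-0.24]],[[0,-15,30],[0,0,-0.36]],[[0,-20,40],[0,0,-0.48]],[[-2,-25,50],[0,0,-0.6]],[[-2,-25,60],[0,0,-0.72]],[[-2,-25,70],[0,0,-0.84]],[[-2,-25,80],[0,0,-0.96]],[[-2,-25,90],[0,0,-1.08]],[[-2,-25,100],[0,0,-1.2]],[[-2,-25,110],[0,0,-1.32]],[[-2,-25,120],[0,0,-1.44]],[[-2,-25,132],[0,0,-1.564]],[[-2,-25,144],[0,0,-1.564]],[[-2,-25,153],[0,0,-1.564]],[[-2,-25,153],[0,0,-1.564]],[[-2,-25,153],[0,0,-1.564]]]'
python3 - <<'E'
from h import *
s=ctrl.read_state();print(s['tcp_pos'],s['tool_rot'],s['joint_positions'],s['force'])
E
```

```text
time: 3.07
tcp_pos: [0.5027, -0.0355, 0.078]
tool_rot: [-0.0, 0.743, 0.67, -0.0]
force: [0.3, 0.2, 0.7]
gripper_width: 0.001
[ 0.50265823 -0.03547705  0.07803618] [-4.53647466e-04  7.42573435e-01  6.69764372e-01 -4.16632169e-04] [-2.29794924e-01  2.80854455e-01 -3.94598804e-01  8.96563603e-01
 -1.66751970e-04  1.44401463e+00] [0.2653835  0.19323785 0.66807831]
```

```bash
python3 -m crank '[[[15,0,0],[0,0,0]],[[30,0,0],[0,0,0]],[[38,0,0],[0,0,0]],[[43,0,0],[0,0,0]],[[48,0,0],[0,0,0]],[[53,0,0],[0,0,0]],[[58,0,0],[0,0,0]],[[62,0,0],[0,0,0]],[[64,0,0],[0,0,0]],[[64,0,0],[0,0,0]],[[64,0,0],[0,0,0]]]'
python3 -m crank '[[[1,0,0],[0,0,0]],[[2,0,0],[0,0,0]],[[2,0,0],[0,0,0]],[[2,0,0],[0,0,0]]]'
python3 -m crank '[[[1,0,0],[0,0,0]],[[2,0,0],[0,0,0]],[[2,0,0],[0,0,0]],[[2,0,0],[0,0,0]]]'
```

```text
time: 3.98
tcp_pos: [0.5097, 0.0291, 0.0781]
tool_rot: [-0.0, 0.742, 0.671, -0.0]
force: [-0.1, 0.3, 0.9]
gripper_width: -0.0
time: 4.32
tcp_pos: [0.5098, 0.0308, 0.0781]
tool_rot: [-0.0, 0.742, 0.67, -0.0]
force: [0.4, -1.1, -1.7]
gripper_width: 0.002
time: 4.65
tcp_pos: [0.51, 0.0319, 0.0781]
tool_rot: [0.001, 0.742, 0.67, -0.001]
force: [-1.6, -4.7, -1.5]
gripper_width: -0.0
```

```bash
python3 -m crank '[[[-12,0,0],[0,0,0]],[[-25,0,0],[0,0,0]],[[-25,0,-30],[0,0,0]],[[-25,0,-70],[0,0,0]],[[-25,0,-110],[0,0,0]],[[-25,0,-150],[0,0,0]],[[-25,0,-180],[0,0,0]],[[-25,0,-180],[0,0,0]],[[-25,0,-180],[0,0,0]]]' 60
python3 - <<'E'
from h import *
c=cap('wrist','w2'); s=ctrl.read_state();print(s['tcp_pos'],s['joint_positions'][5],s['gripper_width'])
print(proj(c,(.606,.276,.13)),proj(c,(.5945,.0545,.143)),'off',proj(c,(.508,.026,.084)),'on',proj(c,(.510,.0477,.084)))
E
```

```text
time: 5.4
tcp_pos: [0.5091, 0.0076, 0.2607]
tool_rot: [0.002, 0.742, 0.67, 0.002]
force: [0.4, 0.3, -0.0]
gripper_width: 0.598
[0.50802588 0.00779188 0.25877533] 1.5288504672434124 0.6046641195116556
(np.float64(394.86852079760905), np.float64(-257.5916299895346)) (np.float64(385.2890566535348), np.float64(129.00036231868225)) off (np.float64(274.3344157550295), np.float64(164.24988389523918)) on (np.float64(274.02514161823683), np.float64(140.77108549159954))
```

View pics/w2.png

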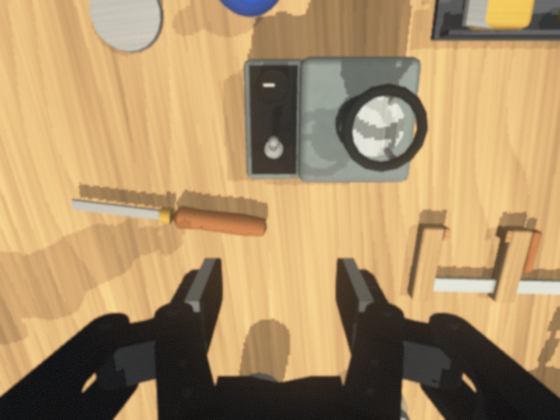

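The toggle tip at (273,142) sits above its washer at (273,150), toward +y. That matches the predicted "on" position (274,141). Next I go above the flask.

```bash
python3 -m crank '[[[30,8,0],[0,0,0.1]],[[60,16,0],[0,0,0.2]],[[95,24,0],[0,0,0.3]],[[130,33,0],[0,0,0.4]],[[165,42,0],[0,0,0.5]],[[200,51,0],[0,0,0.6]],[[235,60,0],[0,0,0.7]],[[260,66,0],[0,0,0.8]],[[277,70,0],[0,0,0.818]],[[277,70,0],[0,0,0.818]],[[277,70,0],[0,0,0.818]],[[277,70,0],[0,0,0.818]]]' 70
python3 - <<'E'
from h import *
c=cap('wrist','w3'); s=ctrl.read_state();print(s['tcp_pos'],s['tool_rot'],s['joint_positions'][5])
print('cork',proj(c,(.606,.276,.13)),'belly',proj(c,(.606,.276,.038)),'tcp',proj(c,s['tcp_pos']))
E
```

```text
time: 6.45
tcp_pos: [0.6045, 0.2758, 0.2565]
tool_rot: [0.0, 0.947, 0.32, -0.002]
force: [-0.1, -0.8, -1.0]
gripper_width: 0.698
[0.60467375 0.27551899 0.25717268] [ 4.67039308e-05  9.47433459e-01  3.19950724e-01 -1.17158127e-03] 2.7971549501963113
cork (np.float64(279.6136068101035), np.float64(195.55352742428047)) belly (np.float64(279.49568843706265), np.float64(172.2906112405764)) tcp (np.float64(279.07583222399376), np.float64(272.5441897302347))
```

View pics/w3.png

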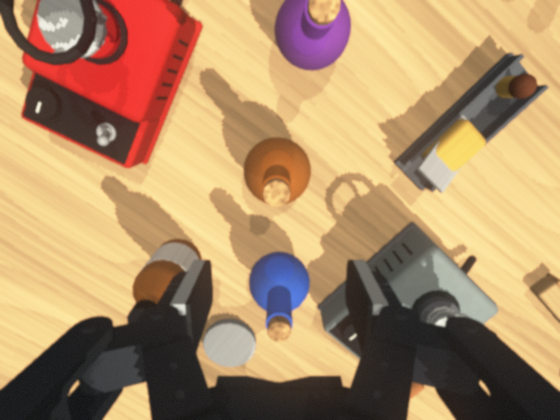

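```bash
python3 - <<'E'
from h import *
c=load('w3'); im=c['frame']; hsv=cv2.cvtColor(im,cv2.COLOR_RGB2HSV)[140:208,238:316]
b=cv2.inRange(hsv,(0,130,60),(14,255,255)); n,l,st,ce=cv2.connectedComponentsWithStats(b)
i=1+np.argmax(st[1:,4]); print('belly bbox',st[i]+np.array([238,140,0,0,0]))
k=cv2.inRange(hsv,(0,0,150),(30,255,255))[28:]; k=cv2.inRange(hsv,(8,60,140),(25,170,255));k[:30]=0;k[:,:18]=0;k[:,60:]=0
n,l,st,ce=cv2.connectedComponentsWithStats(k); j=1+np.argmax(st[1:,4]); print('cork',st[j]+np.array([238,140,0,0,0]),ce[j]+[238,140])
for p,z in (((276.3,193),.13),((277.2,170.5),.038)): print(ray(c,*p,z))
E
```

```text
belly bbox [ 244  140   67   63 2892]
cork [256 178  42  30 904] [276.05199115 195.17588496]
[0.60607642 0.27944828 0.13      ]
[0.60605607 0.27912806 0.038     ]
```

```bash
python3 -m crank '[[[2.5,-1.2,25],[0,0,0]],[[2.5,-1.2,50],[0,0,0]],[[2.5,-1.2,75],[0,0,0]],[[2.5,-1.2,100],[0,0,0]],[[2.5,-1.2,120],[0,0,0]],[[2.5,-1.2,140],[0,0,0]],[[2.5,-1.2,155],[0,0,0]],[[2.5,-1.2,167],[0,0,0]],[[2.5,-1.2,176],[0,0,0]],[[2.5,-1.2,182],[0,0,0]],[[2.5,-1.2,182],[0,0,0]],[[2.5,-1.2,182],[0,0,0]]]' 70
python3 -m crank '[[[0,0,0],[0,0,0]],[[0,0,0],[0,0,0]],[[0,0,0],[0,0,0]],[[0,0,0],[0,0,0]],[[0,0,0],[0,0,0]],[[0,0,0],[0,0,0]],[[0,0,0],[0,0,0]],[[0,0,0],[0,0,0]],[[0,0,0],[0,0,0]],[[0,0,0],[0,0,0]],[[0,0,0],[0,0,0]],[[0,0,0],[0,0,0]]]' 0 60
python3 - <<'E'
from h import *
c=cap('wrist','w4'); print(ctrl.read_state())
E
```

```text
time: 7.5
tcp_pos: [0.6067, 0.2786, 0.0766]
tool_rot: [0.0, 0.947, 0.32, 0.0]
force: [1.7, 0.8, -0.0]
gripper_width: 0.702
time: 8.5
tcp_pos: [0.6071, 0.2794, 0.0774]
tool_rot: [-0.0, 0.947, 0.32, 0.001]
force: [-1.5, 0.5, 5.7]
gripper_width: 0.29
{'time': 8.55, 'joint_positions': array([3.11310817e-01, 5.67246700e-01, 5.44834104e-02, 1.05623653e+00,
       1.34155735e-04, 2.80088729e+00]), 'joint_vel': array([-0.00039131, -0.00057257, -0.00190335,  0.00042164,  0.00169608,
        0.0011986 ]), 'joint_torque': array([-5.91437202e-01, -5.60644054e+01,  2.62948394e+01, -3.50386100e-01,
       -2.01763040e-01, -5.91538759e-03]), 'tcp_pos': array([0.60709017, 0.27942733, 0.0773491 ]), 'tool_rot': array([-5.38692193e-05,  9.47327950e-01,  3.20263866e-01,  8.99140667e-04]), 'force': array([-0.7094341 ,  0.78948701,  5.77890826]), 'moment': array([0.09011231, 0.19939905, 0.00748007]), 'gripper_width': 0.29496045471389565}
```

View pics/w4.png

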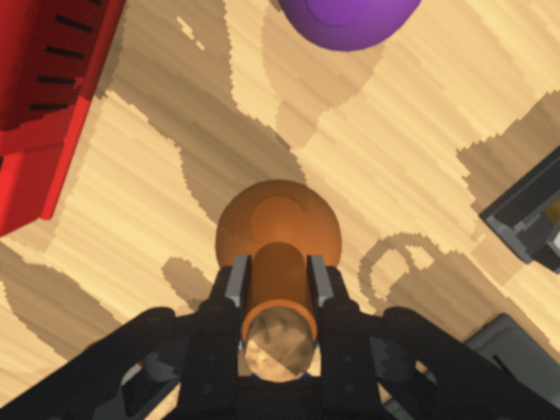

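The flask's neck is gripped: the measured opening is 25 mm and the flask looks upright between the pads at about (280,300). Now I lift it.

```bash
python3 -m crank '[[[0,0,-6],[0,0,0]],[[0,0,-18],[0,0,0]],[[0,0,-40],[0,0,0]],[[0,0,-65],[0,0,0]],[[0,0,-90],[0,0,0]],[[0,0,-115],[0,0,0]],[[0,0,-140],[0,0,0]],[[0,0,-160],[0,0,0]],[[0,0,-178],[0,0,0]],[[0,0,-190],[0,0,0]],[[0,0,-190],[0,0,0]],[[0,0,-190],[0,0,0]]]'
python3 -m crank '[[[-5,6,0],[0,0,0]],[[-16,19,0],[0,0,0]],[[-30,35,0],[0,0,0]],[[-46,54,0],[0,0,0]],[[-62,73,0],[0,0,0]],[[-78,92,0],[0,0,0]],[[-94,111,0],[0,0,0]],[[-110,129,0],[0,0,0]],[[-125,146,0],[0,0,0]],[[-137,160,0],[0,0,0]],[[-144,168,0],[0,0,0]],[[-146.5,171,0],[0,0,0]],[[-146.5,171,0],[0,0,0]],[[-146.5,171,0],[0,0,0]],[[-146.5,171,0],[0,0,0]]]'
python3 - <<'E'
from h import *
c=cap('scene','s5');t=cap('top','t5'); cap('wrist','w5'); s=ctrl.read_state();print(s['tcp_pos'],s['tool_rot'],s['force'],s['gripper_width'])
p=s['tcp_pos']; print('ring',proj(c,(.594,.0545,.143)),'belly',proj(c,p+np.array([0,0,-.039])))
a=cv2.imread('pics/s5.png')[130:280,200:380]
cv2.imwrite('pics/s5c.png',cv2.resize(a,None,fx=4,fy=4,interpolation=cv2.INTER_CUBIC))
E
```

```text
time: 9.55
tcp_pos: [0.6067, 0.279, 0.2662]
tool_rot: [0.0, 0.947, 0.32, 0.0]
force: [0.8, -0.2, -2.8]
gripper_width: 0.289
time: 10.8
tcp_pos: [0.5937, 0.0552, 0.266]
tool_rot: [-0.0, 0.947, 0.321, -0.0]
force: [0.0, -0.0, -2.5]
gripper_width: 0.286
[0.59383415 0.05520231 0.26619146] [-2.68591432e-05  9.47133035e-01  3.20841103e-01  1.37565055e-06] [ 0.4459291  -0.25273869 -1.98102813] 0.28852483223213055
ring (np.float64(277.794924526464), np.float64(212.6571962409744)) belly (np.float64(277.0443152494774), np.float64(185.8296605223651))
```

View pics/s5c.png

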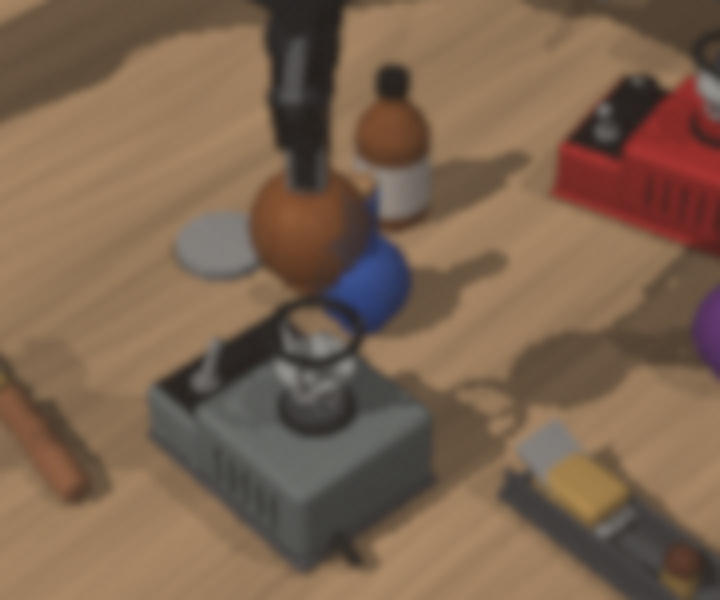

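The held belly is at its predicted pixel (277,186), with the ring 1 px to its right, so they are aligned to about 1 mm. The toggle is still on. I lower with a 1 mm correction.

```bash
python3 -m crank '[[[1,0,10],[0,0,0]],[[1,0,22],[0,0,0]],[[1,0,34],[0,0,0]],[[1,0,42],[0,0,0]],[[1,0,47],[0,0,0]],[[1,0,50],[0,0,0]],[[1,0,52],[0,0,0]],[[1,0,52],[0,0,0]],[[1,0,52],[0,0,0]]]' 0 80
python3 -m crank '[[[0,0,1],[0,0,0]],[[0,0,2],[0,0,0]],[[0,0,3],[0,0,0]],[[0,0,4],[0,0,0]],[[0,0,5],[0,0,0]],[[0,0,5],[0,0,0]],[[0,0,5],[0,0,0]]]'
python3 -m crank '[[[0,0,1],[0,0,0]],[[0,0,2],[0,0,0]],[[0,0,3],[0,0,0]],[[0,0,4],[0,0,0]],[[0,0,4],[0,0,0]],[[0,0,4],[0,0,0]]]'
```

```text
time: 11.7
tcp_pos: [0.5949, 0.0548, 0.2147]
tool_rot: [0.0, 0.947, 0.32, 0.0]
force: [-0.4, -0.7, -1.6]
gripper_width: 0.286
time: 12.28
tcp_pos: [0.5948, 0.0549, 0.2098]
tool_rot: [0.0, 0.947, 0.32, 0.0]
force: [-0.8, 0.7, 2.9]
gripper_width: 0.281
time: 12.78
tcp_pos: [0.5948, 0.0549, 0.2055]
tool_rot: [0.0, 0.947, 0.32, 0.0]
force: [-1.9, 2.2, 5.3]
gripper_width: 0.289
```

```bash
python3 -m crank '[[[0,0,1],[0,0,0]],[[0,0,2],[0,0,0]],[[0,0,3],[0,0,0]],[[0,0,4],[0,0,0]],[[0,0,5],[0,0,0]],[[0,0,5],[0,0,0]],[[0,0,5],[0,0,0]]]'
python3 -m crank '[[[0,0,0.5],[0,0,0]],[[0,0,1],[0,0,0]],[[0,0,1.5],[0,0,0]],[[0,0,1.5],[0,0,0]],[[0,0,1.5],[0,0,0]]]'
```

```text
time: 13.37
tcp_pos: [0.5948, 0.0549, 0.201]
tool_rot: [0.0, 0.947, 0.32, 0.001]
force: [-3.2, 1.5, 7.7]
gripper_width: 0.286
time: 13.78
tcp_pos: [0.5948, 0.055, 0.1997]
tool_rot: [0.0, 0.947, 0.32, 0.001]
force: [-2.5, 1.1, 8.7]
gripper_width: 0.285
```

```bash
python3 -m crank '[[[0,0,0.5],[0,0,0]],[[0,0,1],[0,0,0]],[[0,0,1],[0,0,0]],[[0,0,1],[0,0,0]]]'
python3 -m crank '[[[0,0,0.5],[0,0,0]],[[0,0,0.5],[0,0,0]],[[0,0,0.5],[0,0,0]]]'
```

```text
time: 14.12
tcp_pos: [0.5949, 0.055, 0.1995]
tool_rot: [0.0, 0.947, 0.32, 0.001]
force: [-3.2, 1.2, 12.0]
gripper_width: 0.282
time: 14.37
tcp_pos: [0.5949, 0.055, 0.1994]
tool_rot: [0.0, 0.947, 0.32, 0.001]
force: [-4.6, 1.1, 13.6]
gripper_width: 0.286
```

It is on the stop: force rises while z no longer changes. Ring load is about 16 N. Holding.

```bash
H='[0,0,0]'; python3 -m crank '[[[0,0,0],[0,0,0]],[[0,0,0],[0,0,0]],[[0,0,0],[0,0,0]],[[0,0,0],[0,0,0]],[[0,0,0],[0,0,0]],[[0,0,0],[0,0,0]],[[0,0,0],[0,0,0]],[[0,0,0],[0,0,0]],[[0,0,0],[0,0,0]],[[0,0,0],[0,0,0]],[[0,0,0],[0,0,0]],[[0,0,0],[0,0,0]],[[0,0,0],[0,0,0]],[[0,0,0],[0,0,0]],[[0,0,0],[0,0,0]],[[0,0,0],[0,0,0]],[[0,0,0],[0,0,0]],[[0,0,0],[0,0,0]],[[0,0,0],[0,0,0]],[[0,0,0],[0,0,0]]]'
python3 - <<'E'
from h import *
c=cap('scene','s6'); cap('wrist','w6'); cap('top','t6'); s=ctrl.read_state(); print(s['tcp_pos'],s['tool_rot'],s['force'],s['moment'])
print('ring up/down',proj(c,(.5945,.0555,.143)),proj(c,(.5945,.0555,.131)))
a=cv2.imread('pics/s6.png')[130:280,200:380]
cv2.imwrite('pics/s6c.png',cv2.resize(a,None,fx=4,fy=4,interpolation=cv2.INTER_CUBIC))
E
```

```text
time: 16.03
tcp_pos: [0.5949, 0.0551, 0.1994]
tool_rot: [0.0, 0.947, 0.32, 0.001]
force: [-3.8, 1.9, 13.9]
gripper_width: 0.285
[0.59491121 0.05504082 0.19941547] [3.72198985e-04 9.47332847e-01 3.20248118e-01 1.21665358e-03] [-3.99943907  1.98980496 14.85313778] [ 0.21182488  0.9430191  -0.0404337 ]
ring up/down (np.float64(278.22576948013835), np.float64(212.54323363029528)) (np.float64(278.34445027996543), np.float64(216.1196114755849))
```

View pics/s6c.png

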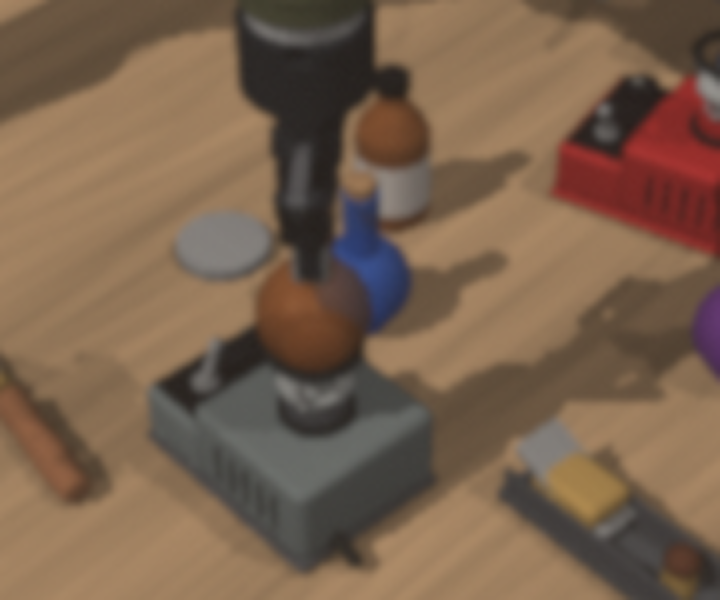

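The belly sits in the ring at about (311,312), with the ring close over its disc. The toggle leans on and the neighbours are undisturbed. I hold a bit longer, then hand in.

```bash
python3 -m crank '[[[0,0,0.3],[0,0,0]],[[0,0,0.3],[0,0,0]],[[0,0,0.3],[0,0,0]],[[0,0,0.3],[0,0,0]],[[0,0,0.3],[0,0,0]],[[0,0,0.3],[0,0,0]],[[0,0,0.3],[0,0,0]],[[0,0,0.3],[0,0,0]],[[0,0,0.3],[0,0,0]],[[0,0,0.3],[0,0,0]],[[0,0,0.3],[0,0,0]],[[0,0,0.3],[0,0,0]],[[0,0,0.3],[0,0,0]],[[0,0,0.3],[0,0,0]],[[0,0,0.3],[0,0,0]],[[0,0,0.3],[0,0,0]],[[0,0,0.3],[0,0,0]],[[0,0,0.3],[0,0,0]],[[0,0,0.3],[0,0,0]],[[0,0,0.3],[0,0,0]]]'
python3 -m crank '[[[0,0,0],[0,0,0]],[[0,0,0],[0,0,0]],[[0,0,0],[0,0,0]],[[0,0,0],[0,0,0]],[[0,0,0],[0,0,0]],[[0,0,0],[0,0,0]],[[0,0,0],[0,0,0]],[[0,0,0],[0,0,0]],[[0,0,0],[0,0,0]],[[0,0,0],[0,0,0]],[[0,0,0],[0,0,0]],[[0,0,0],[0,0,0]],[[0,0,0],[0,0,0]],[[0,0,0],[0,0,0]],[[0,0,0],[0,0,0]],[[0,0,0],[0,0,0]],[[0,0,0],[0,0,0]],[[0,0,0],[0,0,0]],[[0,0,0],[0,0,0]],[[0,0,0],[0,0,0]]]'
python3 -c "
from workcell import ctrl
print(ctrl.finish_job())"
```

```text
time: 17.85
tcp_pos: [0.5949, 0.0551, 0.1994]
tool_rot: [0.0, 0.947, 0.32, 0.001]
force: [-4.2, 1.8, 15.7]
gripper_width: 0.284
time: 19.52
tcp_pos: [0.5949, 0.0551, 0.1994]
tool_rot: [0.0, 0.947, 0.32, 0.001]
force: [-5.0, 1.7, 15.2]
gripper_width: 0.281
the job is handed in; nothing more can be done
None
```

I switched the mixer on, then took the amber flask by its neck, seated it in the sprung ring and pressed it onto the stop. It was held there for about 5 s and handed in at 19.5 s, still gripped and pressed.

- **Toggle:** the tip was within about 2 px of its predicted "on" position in the wrist picture, and still leaned that way in the last scene picture.
- **Press:** the ring travelled about 12 mm, then the height stopped changing at 0.1994 m while the upward force rose to about 15 N. That puts roughly 17–18 N on the ring, under the 25 N limit.
- **Grip:** the opening stayed steady at about 24 mm on the 26 mm neck. The tool stayed upright.
- **Other things:** in the last scene crop, the neighbours it shows looked undisturbed; I did not check the ones outside it.
- **Small disagreements:** a sideways force of about 5 N remained, which suggests the flask is a millimetre or so off the ring's centre. The camera estimates also differed by 2–4 mm. I corrected for neither beyond a 1 mm shift before lowering.
- **Not checked:** I did not confirm separately that the mixer was running.

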